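# Hold the keyed calibration standard home on the swivel test port

## Task

Press the sprung lock lever of the test-port stand down until it clicks and stays down by itself, so that the port can no longer swivel. Then put the knurled calibration standard, open end down, over the port's spigot and turn it with light pressure, never forcing it, until its hidden keyways drop over the three pins; push it fully home on the shoulder against the sprung centre contact. Finish while still holding it pushed home, and leave the other things on the bench where they are.

Things in the scene. Friction and masses are not known exactly. Their poses are not given: they have to be found in the camera images.
- port_stand: the test-port stand: grey base plate 170 x 104 mm on the bench with a round aluminium housing; it is fixed. Origin on the bench on the upright port axis; z up; its -x axis points from the port along the lock lever to the lever's pad. Height of everything on it but the port: at most 83 mm
- port_seat (a point): centre of the port's flat shoulder (56 mm diameter) on which the standard must finally sit, 68 mm above the bench, on the port axis; fixed to the stand, so it does not tell the pins' angle. The port (shoulder, spigot, pins) swivels freely about this upright axis and starts at any angle; with the lock lever down a brake holds it
- port_pins (a point): point on the axis at the height of the pins' centres, 9 mm above the shoulder: three equal pins, 4 mm thick, 120 degrees apart, stick out of the spigot to 20 mm from the axis (their tops 11 mm above the shoulder)
- port_top (a point): centre of the spigot's top, 24 mm above the shoulder. Spigot 32 mm in diameter, top edge chamfered 3.5 x 5 mm; from it a sprung brass contact, 11 mm in diameter, stands 12 mm proud and can be pushed in 10 mm (preload about 2 N, about 8 N with the standard home)
- lock_lever (a joint): angle of the lock lever: 0 is up and free, it grows as the pad is pressed down. Its spring and detent push it back up until a hump at about 0.22 rad (some 18 mm at the pad; needs about 6 N); past the hump it snaps on to about 0.40 rad, where its brake shoe grips the port's drum and it stays by itself
- lever_pad (a point): centre of the upper face of the lever's black ribbed pad (34 x 26 mm), 80 mm above the bench when up; x and y axes as the stand's when up. The lever's pivot lies 85 mm from it towards the port, 74 mm above the bench; down, the pad has sunk about 33 mm. Nothing stands above it
- collar: the calibration standard: a knurled aluminium cap, 48 mm outside diameter, 48 mm tall, about 140 g, standing open end down; origin at the centre of its open rim (underside), z up through its closed flat top. Bore 34 mm in diameter, 30 mm deep, so 1 mm radial clearance on the spigot
- collar_bore (a point): centre of the bore, 15 mm above the rim. Three equal keyways, 8.9 mm wide, 120 degrees apart, run the bore's full depth; their angle cannot be seen from outside nor told from the frame. A turn of at most 120 degrees either way lines them up with the pins, within 5 degrees or better
- collar_rim (a point): centre of the standard's open rim (its origin); home when it lies on port_seat. Set on unkeyed it rests level on the pin tops, rim 11 mm above the shoulder; once keyed it falls freely about 5 mm and must be pushed the last 6 mm against the sprung contact; let go, it rises again about 6 mm
- pcb_card: green circuit card, 55 x 94 x 8 mm, lying flat; leave alone
- rf_module_f: small silvery RF module, 48 x 82 x 17 mm; leave alone
- loupe: black loupe, 37 mm diameter, 20 mm tall; leave alone
Mind the look-alikes: they are no part of the job. Of the things like the collar, leave any that is brown; of the rest the larger one is meant.

How it is judged:
By the outcome, as a careful person would: the job done as asked, in the order asked, and still so for the second after the job is handed in, while the arm keeps its last pose, push and grip.
It also fails if it takes over 72 s, if anything falls off the work surface, if the arm or the gripper's body presses on something with over 40 N, if the wrist force passes 120 N, or if a joint passes its speed limit or range.

## Robot

A 6-joint arm with a two-finger parallel gripper is mounted at the origin on a cart in front of the work surface, level with it; the furniture and walls round the work are solid. World frame = base frame: x ahead of the robot, y to its left, z up, the work surface at z = 0. Lengths are in m, angles in degrees, forces in N, time in s.
With the tool pointing down it reaches from about 0.4 to 0.825 m from the base axis. Payload 7 kg.
Tool frame: the origin (TCP) lies between the finger pads; the fingertips stand 25 mm ahead of it and the grasp point (between the pads) lies 6 mm ahead of it; z points along the fingers, y is the line along which they close (so a half turn about z gives the same grasp; the last joint's range is limited). The gripper opens to 88 mm and grips with 3 to 60 N. Pads are 19 mm wide; open, the fingers measure 130 mm over their backs; the gripper's body (78 mm by 193 mm) begins 47 mm behind the grasp point.
Start: joints at [89.387, 20.546, 0.682, 0, -70.136, -16.507], TCP at [0.199, 0.645, 0.22] pointing down, gripper open.
Joint ranges: [-176.03, 176.03], [-82.01, 121.73], [-58.28, 71.71], [-173.87, 95.51], [-174.79, -0.11], [-173.66, 173.66]. Speed limits (degrees/s): [136.94, 136.94, 172.46, 180, 180, 180].

## Interface

Orientations are given as [roll, pitch, yaw] about the fixed x, y, z axes, in that order (R = Rz(yaw) Ry(pitch) Rx(roll)).
In Python, from plant import r gives the robot as it stands.
- The arm moves only by the shell command python3 -m crank 'ROWS' [FORCE]. ROWS is JSON, a list of rows, each a list of 3 entries, a list of its own where there are three numbers: the turn, a rotation vector about the tool's x, y, z in degrees, then the shift along the tool's x, y, z in cm, then the closure, from -1 (fully open) to 1 (shut). In form: [[[wx, wy, wz], [dx, dy, dz], fingers], ...]. A call has 1 to 8 rows; each row shifts and turns the commanded pose from where the row before left it, along the tool's axes as they then stand; what a row does not reach is not made up. A row lasts 1/10 s, in which the tool goes at most 50 mm and 8.59 degrees, less where a joint would pass 70% of its speed; a pose out of reach is approached as far as the arm can. A call with a gripper value outside its range is refused whole. The fingers move at their own pace and stop on an object; FORCE is the grip in N (left out, the last holds). Time passes only in rows, so rows that do not move let the fingers close. It gives the time, the measured TCP pose, the force, the opening and the grip force at its end, in the units of the state.
- r.get_state(): the state, without advancing time (a new reading comes with each control period).
- r.capture(name): name is "scene" or "top"; returns a dict with "color" (400x640x3 uint8, red, green, blue), "range_z" (400x640 float32, m along the optical axis (not along the pixel's ray), 0 where there is no reading), "intrinsics" (3x3 intrinsics, pixels), "world_from_camera" (4x4, takes a point from camera to world coordinates). Camera axes: x right, y down, z forward; pixel columns grow to the right and rows downward; lengths in m; the calibration is good to about 2 mm. A picture is of the moment at which its call begins.
- r.close_job(): hands the job in; it is judged then, once.
The state is a dict: "time_s": time; "joints": joint angles; "qd": joint speeds; "joint_torque": joint torques, N m; "tcp_pos": TCP position; "eef_rot": TCP orientation; "contact_force": force on the tool from outside, world axes, zero at the start; "moment": the same for the moment, N m; "gripper_width": finger opening in m; "gripper_force": force on a finger pad.
Only numpy, scipy, OpenCV 4.12 (cv2) and the standard library are available. Lean on these libraries where they do the work, as an engineer would, in place of code of your own. Each camera call takes 0.05 s, during which the arm holds its last target. There are 200 camera calls.

## Working session

There is one attempt and no reset: what is moved stays moved. The work goes in short steps, Python scripts to look and compute and a shell command to move; the robot and the scene stay as the last step left them, time stands still between calls to the robot, and variables do not carry over. Pictures are saved under pics/ and viewed, at most 10 in all, crops included, and the job is handed in when it is done.

```bash
ls; mkdir -p pics; python3 - <<'E'
from plant import r
import cv2,pickle
s=r.get_state();print(s)
D={}
for n in("scene","top"):
    c=r.capture(n);D[n]=c;cv2.imwrite(f"pics/{n}0.png",c["color"][:,:,::-1]);print(n,c["intrinsics"],c["world_from_camera"])
pickle.dump(D,open("d0.pkl","wb"))
E
```

```text
pics
{'time_s': 0.0, 'joints': array([ 8.93845469e+01,  2.05882229e+01,  6.33619858e-01, -2.10336688e-02,
       -7.01363614e+01, -1.65081274e+01]), 'qd': array([-0.05101532, -0.0366305 , -0.05065373,  0.03366153, -0.03685686,
        0.06691463]), 'joint_torque': array([ 7.88056550e-04, -5.82728219e+01,  2.93041205e+01,  6.99707374e+00,
        6.96711868e-03, -1.66646969e-04]), 'tcp_pos': array([0.19860244, 0.64458823, 0.21895492]), 'eef_rot': array([ 1.79907166e+02, -6.89210496e-03, -1.71307375e+01]), 'contact_force': array([-0.25548365,  0.39538629,  0.07749821]), 'moment': array([0.01891184, 0.02907859, 0.01977753]), 'gripper_force': 0.0, 'gripper_width': 0.08768440975433599}
scene [[438.71243329   0.         318.27365895]
 [  0.         438.71243329 200.62725024]
 [  0.           0.           1.        ]] [[ 0.82024855 -0.2971936   0.48874154 -0.01009817]
 [-0.57184857 -0.405926    0.71289081 -0.5251127 ]
 [-0.01347369 -0.86423379 -0.50290994  0.60673447]
 [ 0.          0.          0.          1.        ]]
top [[502.77892244   0.         312.03880333]
 [  0.         502.77892244 198.92762324]
 [  0.           0.           1.        ]] [[-0.00684887 -0.99152127  0.12976387  0.36042723]
 [-0.99994652  0.00578518 -0.0085723   0.2269217 ]
 [ 0.00774891 -0.12981564 -0.99150787  1.29862897]
 [ 0.          0.          0.          1.        ]]
```

View pics/scene0.png

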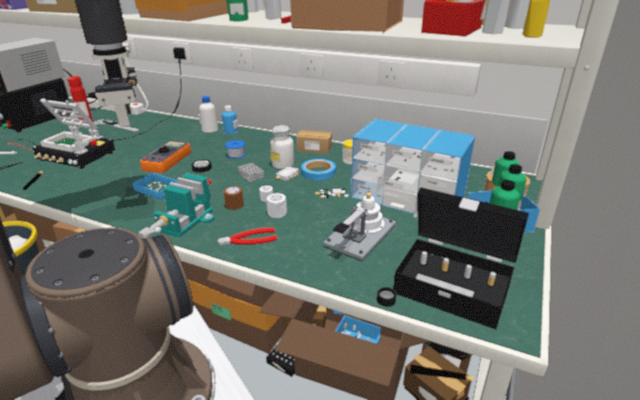

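View pics/top0.png

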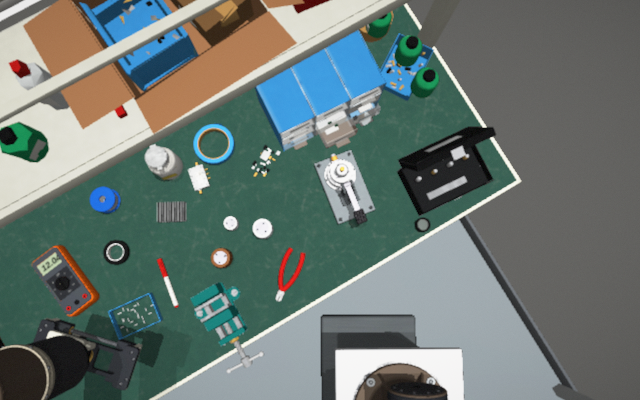

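Collar candidates in the top view: brown cap (221,258), small silver cap (230,223) and larger silver cap (262,228). I choose (262,228), since it is not brown and is the larger of the rest. In the scene view it is at (277,206). The stand is at (343,180), with its pad near (361,217).

```bash
cat > h.py <<'E'
import numpy as np,cv2
def cloud(c):
    K=c["intrinsics"];T=c["world_from_camera"];z=c["range_z"]
    v,u=np.mgrid[:z.shape[0],:z.shape[1]]
    p=np.stack([(u-K[0,2])/K[0,0]*z,(v-K[1,2])/K[1,1]*z,z],-1)
    return p@T[:3,:3].T+T[:3,3]
def ray(c,u,v,h):
    K=c["intrinsics"];T=c["world_from_camera"]
    d=T[:3,:3]@np.array([(u-K[0,2])/K[0,0],(v-K[1,2])/K[1,1],1]);o=T[:3,3]
    return o+d*(h-o[2])/d[2]
def proj(c,p):
    T=c["world_from_camera"];q=T[:3,:3].T@(np.array(p)-T[:3,3]);q=c["intrinsics"]@q
    return q[:2]/q[2]
E
python3 - <<'E'
import pickle
from h import *
D=pickle.load(open("d0.pkl","rb"));c=D["top"];P=cloud(c);I=c["color"]
for n,(u,v) in dict(big=(262,228),small=(230,223),brown=(221,258)).items():
    w=P[v-18:v+19,u-18:u+19];m=(w[...,2]>.02)
    n_,l,st,ce=cv2.connectedComponentsWithStats(m.astype('uint8'));k=l[18,18];q=w[l==k];zt=np.median(q[:,2])
    cv=ce[k]+[u-18,v-18]
    q=q[abs(q[:,2]-zt)<.006];(x,y),rad=cv2.minEnclosingCircle(q[:,:2].astype('float32'))
    print(n,zt,q[:,:2].mean(0),(x,y),rad)
# stand
a=P[145:230,310:385];b=I[145:230,310:385]
for lo,hi in((.004,.03),(.06,.075),(.075,.085),(.085,.1),(.1,.12)):
    m=(a[...,2]>lo)&(a[...,2]<hi);
    if m.sum()>3:print(lo,m.sum(),a[m].mean(0),cv2.minAreaRect(a[m][:,:2].astype('float32')))
A=cv2.resize(I[140:290,195:395],(800,600),interpolation=2);cv2.imwrite("pics/crop.png",A[:,:,::-1])
E
```

```text
big 0.04769234022892799 [0.45345051 0.34011589] (0.4533824622631073, 0.34024396538734436) 0.024092571809887886
small 0.03387039185252383 [0.46768847 0.42142555] (0.4678698480129242, 0.42155566811561584) 0.017207272350788116
brown 0.047931603698942116 [0.38109561 0.44239259] (0.38103777170181274, 0.4425472021102905) 0.02473914436995983
0.004 2537 [0.55461121 0.1288139  0.01374208] ((0.5616976022720337, 0.12346528470516205), (0.19474351406097412, 0.22193209826946259), 89.62886810302734)
0.06 294 [0.58368198 0.14061745 0.0685674 ] ((0.5613185167312622, 0.13599249720573425), (0.20639066398143768, 0.054558251053094864), 12.241273880004883)
0.075 385 [0.52118414 0.11567365 0.07897946] ((0.5603721737861633, 0.12839773297309875), (0.20770809054374695, 0.03874263912439346), 19.210678100585938)
0.085 115 [0.59231407 0.14363599 0.0909927 ] ((0.6040341854095459, 0.14724868535995483), (0.11439118534326553, 0.030571838840842247), 19.9775390625)
0.1 16 [0.59175795 0.14244126 0.10387759] ((0.5918578505516052, 0.14232566952705383), (0.008570464327931404, 0.008958028629422188), 47.943538665771484)
```

View pics/crop.png

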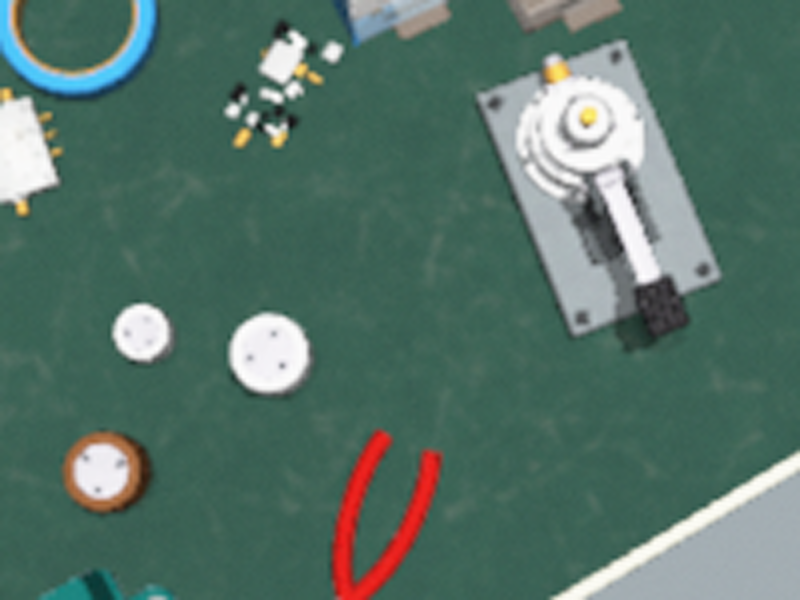

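The crop shows the larger silver cap at crop (270,353), the smaller at (142,332) and the brown one at (105,470), so the choice holds. The lever pad is at crop (662,306) and the brass contact at (588,116).

```bash
python3 - <<'E'
import pickle
from h import *
D=pickle.load(open("d0.pkl","rb"));c=D["top"];P=cloud(c);I=c["color"].astype(int)
w=P[200:230,345:380];m=(w[...,2]>.07)&(I[200:230,345:380].max(-1)<90);q=w[m]
pad=q.mean(0);print("pad",pad,m.sum(),cv2.minAreaRect(q[:,:2].astype('float32')))
print("contact ray",ray(c,195+589/4,140+116/4,.104))
ax=np.array([.5918,.1424]);d=ax-pad[:2];print("lever yaw",np.degrees(np.arctan2(d[1],d[0])),np.hypot(*d))
# obstacles higher than .14 near port, and along path
f=P.reshape(-1,3);h=f[(f[:,2]>.14)&(f[:,2]<.5)];rr=np.hypot(*(h[:,:2]-ax).T);i=rr.argsort()[:3];print(h[i],rr[i])
s=np.array([.1986,.6446]);e=pad[:2];t=e-s;L=np.hypot(*t);t/=L
a=(f[:,:2]-s)@t;b=(f[:,:2]-s)@[-t[1],t[0]];k=(a>.15)&(a<L+.1)&(abs(b)<.13);print("max z on path",f[k][:,2].max(),t*L)
c2=D["scene"];P2=cloud(c2).reshape(-1,3);k=(np.hypot(*(P2[:,:2]-ax).T)<.012)&(P2[:,2]>.095)&(P2[:,2]<.13);print(P2[k].mean(0),P2[k].max(0))
k=(np.hypot(*(P2[:,:2]-[.4534,.3402]).T)<.035)&(abs(P2[:,2]-.048)<.003);print("collar scene",P2[k].mean(0),k.sum())
E
for i in 1; do python3 -m crank '[[[0,0,8],[0,0,0],1],[[0,0,0],[0,0,0],1]]' 20; done; python3 -c "
from plant import r
s=r.get_state();print(s['joints'],s['eef_rot'])"
```

```text
pad [0.47467153 0.10101441 0.09766704] 131 ((0.4295424222946167, 0.16294556856155396), (0.03459173068404198, 0.18515615165233612), 36.628997802734375)
contact ray [0.58928036 0.14309135 0.104     ]
lever yaw 19.46009903395455 0.12422498463763464
[[0.69986115 0.17074811 0.14300396]
 [0.70294047 0.1706141  0.14083736]
 [0.702358   0.17308084 0.14284275]] [0.11171762 0.11466577 0.11473615]
max z on path 1.2986289726067841 [ 0.27607153 -0.54358559]
[0.58943465 0.14154575 0.1008508 ] [0.60061223 0.14567344 0.10725655]
collar scene [0.44971804 0.33761617 0.04919523] 119
time_s: 0.3
tcp_pos: [0.1986, 0.6448, 0.2193]
eef_rot: [179.9, -0.0, -25.3]
contact_force: [0.0, 0.4, 0.7]
gripper_width: 0.0768
gripper_force: 0.0
[ 8.93863408e+01  2.05718921e+01  6.55248193e-01 -1.10740611e-02
 -7.01349587e+01 -2.46394528e+01] [ 1.79948755e+02 -1.20498909e-02 -2.52568744e+01]
```

```bash
cat >> h.py <<'E'
def go(target,yaw=None):
    """print tool-axis shift in cm from the measured pose to world target"""
    from plant import r
    s=r.get_state();y=np.radians(s['eef_rot'][2] if yaw is None else yaw);d=(np.array(target)-s['tcp_pos'])*100
    print("tcp",s['tcp_pos'].round(4),"yaw",s['eef_rot'].round(2),"F",s['contact_force'].round(1),"shift cm",np.round([d[0]*np.cos(y)+d[1]*np.sin(y),d[0]*np.sin(y)-d[1]*np.cos(y),-d[2]],2),"j6",s['joints'][5].round(1))
E
python3 - <<'E'
import pickle
from h import *
D=pickle.load(open("d0.pkl","rb"));c=D["top"];P=cloud(c)
print(P[214:220,356:366,2].round(3))
p=ray(c,360.5,216.5,.08);print(p); d=np.array([.59,.1425])-p[:2];print(np.degrees(np.arctan2(d[1],d[0])),np.hypot(*d))
go([p[0],p[1],.15])
E
```

```text
[[0.082 0.079 0.082 0.082 0.079 0.076 0.08  0.078 0.078 0.078]
 [0.08  0.082 0.078 0.078 0.079 0.082 0.081 0.082 0.078 0.081]
 [0.08  0.076 0.076 0.077 0.082 0.082 0.076 0.076 0.083 0.078]
 [0.076 0.077 0.082 0.075 0.083 0.081 0.083 0.079 0.081 0.083]
 [0.076 0.079 0.081 0.08  0.079 0.078 0.084 0.076 0.083 0.078]
 [0.082 0.075 0.078 0.08  0.08  0.082 0.076 0.076 0.077 0.078]]
[0.47606995 0.09866526 0.08      ]
21.04429489988285 0.12207186799684071
tcp [0.1986 0.6448 0.2193] yaw [ 1.7995e+02 -1.0000e-02 -2.5260e+01] F [0.  0.4 0.7] shift cm [48.39 37.56  6.93] j6 -24.6
```

```bash
python3 -m crank '[[[0,0,0],[3.4,2.7,0],1],[[0,0,0],[3.4,2.7,0],1],[[0,0,0],[3.4,2.7,0],1],[[0,0,0],[3.4,2.7,0],1],[[0,0,0],[3.4,2.7,0],1],[[0,0,0],[3.4,2.7,0],1],[[0,0,0],[3.4,2.7,0],1],[[0,0,0],[3.4,2.7,0],1]]'
python3 -m crank '[[[0,0,0],[3.5,2.7,0],1],[[0,0,0],[3.5,2.7,0],1],[[0,0,0],[3.5,2.7,0],1],[[0,0,0],[3.5,2.7,0],1],[[0,0,0],[3.5,2.7,0],1],[[0,0,0],[3.5,2.5,0],1],[[0,0,-8],[0,0,1],1],[[0,0,-8],[0,0,1],1]]'
python3 -m crank '[[[0,0,-8],[0,0,1],1],[[0,0,-8],[0,0,1],1],[[0,0,-7],[0,0,1],1],[[0,0,-7],[0,0,1],1],[[0,0,0],[0,0,0],1]]'
python3 -c "
from h import *
go([.4761,.0987,.115])"
```

```text
time_s: 1.1
tcp_pos: [0.3537, 0.3323, 0.2199]
eef_rot: [-180.0, -0.0, -24.9]
contact_force: [0.6, 0.7, 0.3]
gripper_width: 0.0134
gripper_force: 0.0
time_s: 1.9
tcp_pos: [0.476, 0.0985, 0.1996]
eef_rot: [-180.0, -0.0, -8.8]
contact_force: [-0.8, 0.7, -0.0]
gripper_width: 0.0002
gripper_force: 0.0
time_s: 2.4
tcp_pos: [0.4746, 0.0996, 0.1586]
eef_rot: [180.0, 0.1, 21.2]
contact_force: [0.9, -0.5, 0.7]
gripper_width: 0.0005
gripper_force: 0.0
tcp [0.4746 0.0996 0.1586] yaw [1.7999e+02 1.5000e-01 2.1150e+01] F [ 0.9 -0.5  0.7] shift cm [0.11 0.13 4.36] j6 76.0
```

```bash
python3 -m crank '[[[0,0,0],[0,0,2.5],1],[[0,0,0],[0,0,2.5],1],[[0,0,0],[0,0,0.8],1],[[0,0,0],[0,0,0.8],1]]'
python3 -m crank '[[[0,0,0],[0.1,0,0.5],1],[[0,0,0],[0.1,0,0.5],1],[[0,0,0],[0.1,0,0.5],1],[[0,0,0],[0.1,0,0.4],1],[[0,0,0],[0,0,0],1]]'; python3 - <<'E'
from h import *
import pickle
from plant import r
c=r.capture("scene");pickle.dump(c,open("d1.pkl","wb"))
u,v=proj(c,[.52,.11,.08]).astype(int);A=c["color"][v-50:v+50,u-65:u+65];cv2.imwrite("pics/lev.png",cv2.resize(A,(780,600),interpolation=2)[:,:,::-1])
E
```

```text
time_s: 2.8
tcp_pos: [0.4758, 0.1001, 0.0939]
eef_rot: [180.0, 0.0, 20.9]
contact_force: [-0.5, -0.2, 0.6]
gripper_width: 0.0006
gripper_force: 0.0
time_s: 3.3
tcp_pos: [0.4792, 0.1014, 0.0745]
eef_rot: [180.0, 0.0, 20.9]
contact_force: [0.1, 0.2, -0.2]
gripper_width: 0.0009
gripper_force: 0.0
```

View pics/lev.png

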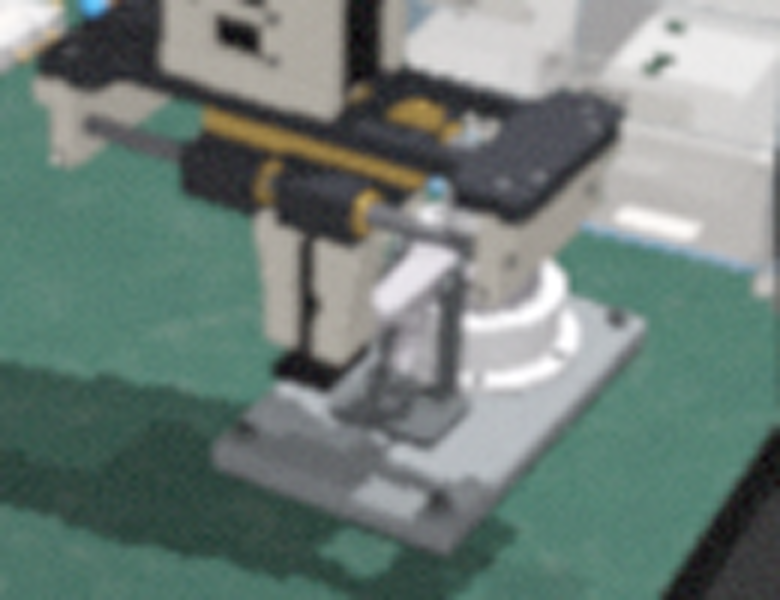

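The closed fingers at crop (305,370) look to be over the lever's end, but the force is near zero. I will lift away and check the lever.

```bash
python3 -m crank '[[[0,0,0],[0,0,-3],0.9],[[0,0,0],[0,0,-4],-1],[[0,0,0],[-2,4,-3],-1],[[0,0,0],[-2,4,0],-1],[[0,0,0],[-2,4,0],-1],[[0,0,0],[0,0,0],-1]]'; python3 - <<'E'
from h import *
from plant import r
c=r.capture("scene");t=r.capture("top")
u,v=proj(c,[.52,.11,.06]).astype(int);A=c["color"][v-50:v+50,u-65:u+65];B=cv2.resize(A,(400,308),interpolation=2)
u,v=proj(t,[.52,.11,.06]).astype(int);A=t["color"][v-50:v+50,u-65:u+65];B=np.hstack([B,cv2.resize(A,(400,308),interpolation=2)])
cv2.imwrite("pics/lev2.png",B[:,:,::-1])
P=cloud(t)
for s in(.085,.1,.11,.12,.13):
    q=[.59-s*np.cos(np.radians(20.5)),.1425-s*np.sin(np.radians(20.5)),.06];i=proj(t,q).round().astype(int);print(s,P[i[1]-1:i[1]+2,i[0]-1:i[0]+2,2].mean())
E
```

```text
time_s: 3.95
tcp_pos: [0.4651, -0.0324, 0.1733]
eef_rot: [180.0, -0.0, 20.7]
contact_force: [-0.8, 0.9, -0.3]
gripper_width: 0.0393
gripper_force: 0.0
0.085 0.132210993386815
0.1 0.5848053502167471
0.11 0.5917104762643968
0.12 0.5974668498998168
0.13 0.6012806700284805
```

View pics/lev2.png

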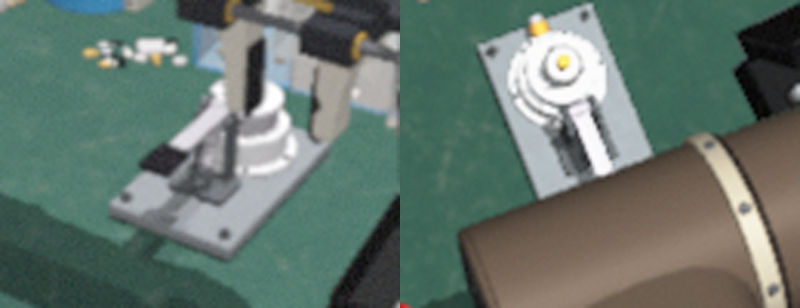

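The scene half shows the lever sloping down, with its pad at crop (163,160). I will confirm the height by depth and head for the collar.

```bash
python3 - <<'E'
from h import *
from plant import r
c=r.capture("scene");P=cloud(c);u,v=proj(c,[.52,.11,.06]).astype(int)
uu=int(u-65+163/3.077);vv=int(v-50+160/3.08);w=P[vv-3:vv+4,uu-4:uu+5].reshape(-1,3);print(np.median(w,0))
go([.4525,.3395,.15])
E
```

```text
[0.47376975 0.09812366 0.08135684]
tcp [ 0.4664 -0.029   0.173 ] yaw [-1.800e+02 -5.000e-02  2.082e+01] F [-0.1  0.4  0. ] shift cm [ 11.8  -34.94   2.3 ] j6 90.1
```

```bash
python3 - <<'E'
from h import *
import pickle
from plant import r
d=pickle.load(open("d1.pkl","rb"));c=r.capture("scene")
for n,x in(("press",d),("now",c)):
    P=cloud(x);u,v=proj(x,[.52,.11,.08]).astype(int);w=P[v-50:v+50,u-65:u+65];I=x["color"][v-50:v+50,u-65:u+65]
    def at(a,b):return np.median(w[b-1:b+2,a-1:a+2].reshape(-1,3),0).round(3)
    m=(I.max(-1)<60)&(np.hypot(w[...,0]-.476,w[...,1]-.1)<.04)&(w[...,2]<.09)&(w[...,2]>.02)
    print(n,m.sum(),w[m].mean(0),np.percentile(w[m],[5,95],axis=0).round(3).tolist())
    # lever line profile: bright points within 8mm of lever axis
    ax=np.array([np.cos(np.radians(20.5)),np.sin(np.radians(20.5))]);q=w.reshape(-1,3);e=q[:,:2]-[.59,.1425];s=-e@ax;b=e@[-ax[1],ax[0]]
    for lo in(.05,.06,.07,.08,.09,.1,.11,.12,.13):
        k=(s>lo)&(s<lo+.01)&(abs(b)<.012)&(q[:,2]<.1)&(q[:,2]>.02);print(lo,k.sum(),q[k][:,2].max() if k.any() else 0)
cv2.imwrite("pics/lev3.png",cv2.resize(I,(780,600),interpolation=2)[:,:,::-1])
E
```

```text
press 41 [0.46686177 0.09491096 0.08051753] [[0.46, 0.086, 0.078], [0.473, 0.103, 0.082]]
0.05 76 0.08105839966778505
0.06 64 0.08063649513463589
0.07 79 0.08138688848743603
0.08 13 0.0806700557483262
0.09 7 0.07446294035778056
0.1 8 0.0806791349950382
0.11 4 0.0819253980500455
0.12 78 0.09985186994948625
0.13 41 0.0957671900600735
now 75 [0.47306309 0.09666087 0.08103369] [[0.462, 0.086, 0.079], [0.486, 0.107, 0.083]]
0.05 83 0.08023404927083666
0.06 61 0.08075492983798138
0.07 80 0.08032297975852665
0.08 21 0.08211133594529596
0.09 24 0.08079855871431574
0.1 19 0.08360312252975322
0.11 32 0.08374121224462416
0.12 29 0.08349076553368928
0.13 37 0.08233284327260737
```

View pics/lev3.png

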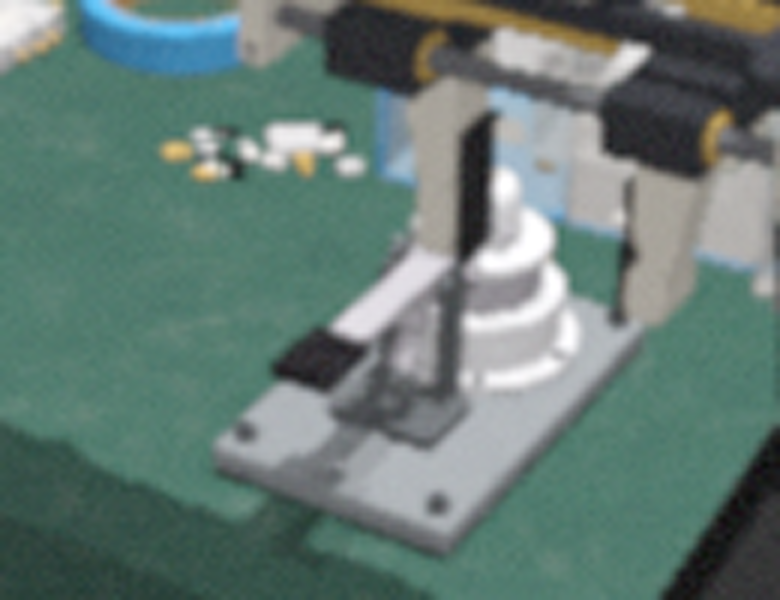

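```bash
python3 - <<'E'
from h import *
import pickle
d=pickle.load(open("d1.pkl","rb"));P=cloud(d);u,v=proj(d,[.52,.11,.08]).astype(int);w=P[v-50:v+50,u-65:u+65]
for b in range(42,66,2): print(b,[w[b,a].round(3).tolist() for a in(47,50,54,57)])
E
```

```text
42 [[0.468, 0.11, 0.121], [0.47, 0.102, 0.124], [0.472, 0.091, 0.129], [0.476, 0.086, 0.13]]
44 [[0.464, 0.105, 0.12], [0.469, 0.101, 0.12], [0.473, 0.093, 0.123], [0.474, 0.083, 0.127]]
46 [[0.467, 0.108, 0.113], [0.47, 0.102, 0.115], [0.472, 0.09, 0.119], [0.474, 0.084, 0.122]]
48 [[0.464, 0.105, 0.11], [0.469, 0.101, 0.11], [0.474, 0.093, 0.113], [0.474, 0.084, 0.117]]
50 [[0.465, 0.106, 0.104], [0.467, 0.099, 0.107], [0.472, 0.091, 0.109], [0.475, 0.084, 0.111]]
52 [[0.466, 0.107, 0.098], [0.469, 0.101, 0.1], [0.473, 0.092, 0.103], [0.475, 0.084, 0.107]]
54 [[0.465, 0.106, 0.094], [0.47, 0.101, 0.095], [0.473, 0.092, 0.098], [0.478, 0.088, 0.098]]
56 [[0.467, 0.108, 0.087], [0.47, 0.102, 0.089], [0.471, 0.089, 0.095], [0.475, 0.084, 0.096]]
58 [[0.538, 0.203, 0.003], [0.47, 0.101, 0.084], [0.472, 0.09, 0.09], [0.477, 0.086, 0.09]]
60 [[0.462, 0.102, 0.081], [0.467, 0.098, 0.082], [0.474, 0.093, 0.082], [0.481, 0.091, 0.08]]
62 [[0.461, 0.1, 0.078], [0.463, 0.093, 0.081], [0.47, 0.087, 0.082], [0.478, 0.087, 0.079]]
64 [[0.509, 0.164, 0.018], [0.463, 0.092, 0.077], [0.468, 0.085, 0.078], [0.528, 0.15, 0.019]]
```

```bash
python3 - <<'E'
from h import *
from plant import r
c=r.capture("scene");s=r.get_state();print(s['tcp_pos'],s['gripper_width'],s['contact_force'])
P=cloud(c);R=s['tcp_pos']
u,v=proj(c,[.52,.11,.08]).astype(int);w=P[v-50:v+50,u-65:u+65]
for a,bs in((72,range(30,44,2)),(108,range(40,58,2))):
  for b in bs: print(a,b,w[b,a].round(3))
E
```

```text
[ 0.46653686 -0.02822841  0.17280938] 0.059137357122608106 [ 0.33901429 -0.05567093 -0.32048434]
72 30 [0.443 0.001 0.209]
72 32 [0.444 0.003 0.204]
72 34 [0.444 0.003 0.2  ]
72 36 [0.444 0.002 0.196]
72 38 [0.446 0.004 0.19 ]
72 40 [0.444 0.002 0.187]
72 42 [0.553 0.128 0.081]
108 40 [ 0.47  -0.063  0.21 ]
108 42 [ 0.47  -0.064  0.206]
108 44 [ 0.469 -0.065  0.203]
108 46 [ 0.47  -0.065  0.198]
108 48 [ 0.469 -0.066  0.195]
108 50 [ 0.471 -0.065  0.19 ]
108 52 [ 0.469 -0.067  0.187]
108 54 [0.673 0.128 0.003]
108 56 [0.664 0.118 0.005]
```

Depth shows the real fingertips about 10 mm above the reported TCP height, not 25 mm below it, so the press never touched the pad and the lever is still up. I will take heights from the camera and from contact, using tip z ≈ tcp_z + 0.009.

```bash
python3 -m crank '[[[0,0,0],[1.8,-4,0],1],[[0,0,0],[1.8,-4,0],1],[[0,0,0],[1.8,-4,0],1],[[0,0,0],[0,0,2.2],1],[[0,0,0],[0,0,2.2],1],[[0,0,0],[0,0,2.2],1],[[0,0,0],[0,0,2.2],1],[[0,0,0],[0,0,0],1]]';python3 -c "
from h import *
go([.476,.0987,.075])"
```

```text
time_s: 5.0
tcp_pos: [0.472, 0.1026, 0.0821]
eef_rot: [179.9, 0.3, 21.0]
contact_force: [0.7, -1.0, -0.7]
gripper_width: 0.0059
gripper_force: 0.0
tcp [0.472  0.1026 0.0821] yaw [179.95   0.31  20.97] F [ 0.7 -1.  -0.7] shift cm [0.23 0.51 0.71] j6 75.4
```

```bash
python3 -m crank '[[[0,0,0],[0.3,0.4,0],1],[[0,0,0],[0,0,0.7],1],[[0,0,0],[0,0,0.4],1],[[0,0,0],[0,0,0.4],1],[[0,0,0],[0,0,0],1]]';python3 -m crank '[[[0,0,0],[0,0,0.4],1],[[0,0,0],[0,0,0.4],1]]'
```

```text
time_s: 5.5
tcp_pos: [0.4786, 0.1, 0.07]
eef_rot: [-180.0, -0.1, 20.9]
contact_force: [-0.1, 1.8, 5.6]
gripper_width: 0.0005
gripper_force: 2.6
time_s: 5.7
tcp_pos: [0.4787, 0.1001, 0.0624]
eef_rot: [-180.0, -0.1, 20.9]
contact_force: [0.0, -0.3, 4.3]
gripper_width: 0.0005
gripper_force: 1.9
```

```bash
python3 -m crank '[[[0,0,0],[0.1,0,0.4],1],[[0,0,0],[0.1,0,0.4],1],[[0,0,0],[0.1,0,0.4],1],[[0,0,0],[0.1,0,0.4],1],[[0,0,0],[0,0,0],1]]';python3 -m crank '[[[0,0,0],[0,0,0.3],1],[[0,0,0],[0,0,0.3],1],[[0,0,0],[0,0,0],1]]';python3 -m crank '[[[0,0,0],[0,0,0.2],1],[[0,0,0],[0,0,0],1]]'
```

```text
time_s: 6.2
tcp_pos: [0.4816, 0.101, 0.0449]
eef_rot: [180.0, 0.1, 20.9]
contact_force: [-0.1, -0.0, 0.7]
gripper_width: 0.0007
gripper_force: 0.0
time_s: 6.5
tcp_pos: [0.4828, 0.1016, 0.04]
eef_rot: [180.0, -0.1, 20.9]
contact_force: [0.6, 0.1, 5.6]
gripper_width: 0.0004
gripper_force: 2.0
time_s: 6.7
tcp_pos: [0.4832, 0.1018, 0.0386]
eef_rot: [180.0, -0.1, 20.9]
contact_force: [0.4, -0.9, 8.0]
gripper_width: 0.0007
gripper_force: 3.5
```

```bash
python3 -m crank '[[[0,0,0],[0,0,0.2],1],[[0,0,0],[0,0,0],1],[[0,0,0],[0,0,-2],1],[[0,0,0],[0,0,-4],1],[[0,0,-8],[0.5,-5,0],-1],[[0,0,-8],[0.5,-5,0],-1],[[0,0,-8],[1,-5,0],-1]]' 
python3 -m crank '[[[0,0,-8],[2,-4,0],-1],[[0,0,-8],[3,-4,0],-1],[[0,0,-8],[0,0,-2],-1],[[0,0,-8],[0,0,-1],-1],[[0,0,-3],[0,0,0],-1],[[0,0,0],[0,0,0],-1]]'
python3 - <<'E'
from h import *
from plant import r
t=r.capture("top");P=cloud(t);c=r.capture("scene");Q=cloud(c)
for W,I in((P,t["color"]),(Q,c["color"])):
    m=(np.hypot(W[...,0]-.478,W[...,1]-.1)<.03)&(W[...,2]>.025)&(W[...,2]<.1)&(I.max(-1)<70)
    print("pad",m.sum(),np.median(W[m],0) if m.any() else 0)
    m=(np.hypot(W[...,0]-.453,W[...,1]-.34)<.035)&(abs(W[...,2]-.048)<.004);print("collar",m.sum(),W[m].mean(0) if m.any() else 0)
go([.453,.3395,.1])
cv2.imwrite("pics/g1.png",np.hstack([t["color"][150:350,150:450],c["color"][100:300,150:450]])[:,:,::-1])
E
```

```text
time_s: 7.4
tcp_pos: [0.4271, 0.2419, 0.0961]
eef_rot: [-180.0, -0.1, 45.1]
contact_force: [1.9, 0.9, -0.2]
gripper_width: 0.019
gripper_force: 0.0
time_s: 8.0
tcp_pos: [0.3995, 0.3312, 0.1258]
eef_rot: [-180.0, -0.0, 79.9]
contact_force: [-0.3, -0.1, 0.1]
gripper_width: 0.0674
gripper_force: 0.0
pad 107 [0.48314632 0.1014108  0.04433478]
collar 0 0
pad 113 [0.48073808 0.09852588 0.04503366]
collar 155 [0.45098571 0.33791826 0.04930736]
tcp [0.3995 0.3308 0.1254] yaw [-1.7998e+02  2.0000e-02  7.9760e+01] F [-0.6  0.  -0.1] shift cm [1.81 5.11 2.54] j6 108.5
```

View pics/g1.png

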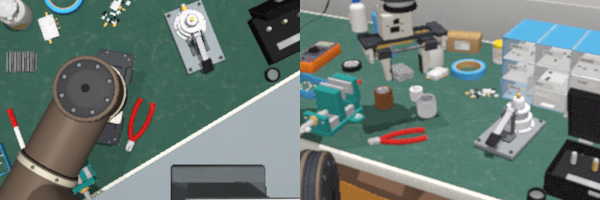

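The pad is now at z ≈ 0.045, so the lever is latched. The open gripper is at right-half (410,65) and the collar at (427,105). Next I move above the collar.

```bash
python3 -m crank '[[[0,0,0],[0.9,2.6,0],-1],[[0,0,0],[0.9,2.5,0],-1],[[0,0,0],[0,0,2.2],-1],[[0,0,0],[0,0,2.2],-1],[[0,0,0],[0,0,0],-1]]'
python3 - <<'E'
from h import *
from plant import r
c=r.capture("scene");Q=cloud(c);go([.453,.3395,.01])
u,v=proj(c,[.453,.34,.07]).astype(int);A=c["color"][v-45:v+45,u-60:u+60];cv2.imwrite("pics/g2.png",cv2.resize(A,(720,540),interpolation=2)[:,:,::-1])
# lowest gripper points per side
I=c["color"].astype(int);m=(np.hypot(Q[...,0]-.453,Q[...,1]-.34)<.1)&(Q[...,2]>.06)&(Q[...,2]<.12)
q=Q[m]
for n,k in(("near",q[:,0]<.435),("far",q[:,0]>.47)): 
    w=q[k];print(n,k.sum(),w[w[:,2]<w[:,2].min()+.015].mean(0) if k.any() else 0,w[:,2].min() if k.any() else 0)
E
```

```text
time_s: 8.6
tcp_pos: [0.4518, 0.3376, 0.0785]
eef_rot: [-179.8, 0.3, 79.7]
contact_force: [-0.5, -0.9, -0.7]
gripper_width: 0.0881
gripper_force: 0.0
tcp [0.4525 0.3385 0.0803] yaw [-179.91    0.2    79.79] F [ 0.4 -0.1  0.4] shift cm [0.1  0.03 7.03] j6 113.2
near 92 [0.39832713 0.34157727 0.09610702] 0.08778395425464691
far 99 [0.49898535 0.32396495 0.09577758] 0.08759153610558923
```

View pics/g2.png

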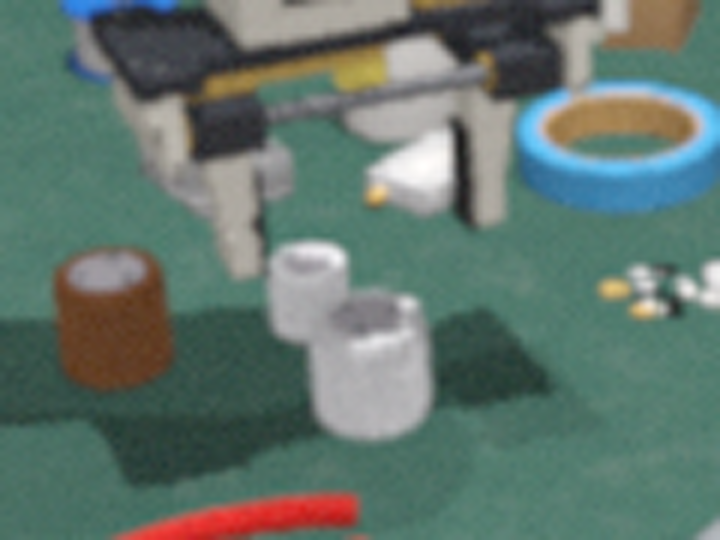

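The fingertips are at crop (242,270) and (490,222), straddling the collar at (370,360). Tip offset is about +8 mm again. I will descend and grip.

```bash
python3 -m crank '[[[0,0,0],[0,0,2],-1],[[0,0,0],[0.1,0,2],-1],[[0,0,0],[0,0,1.5],-1],[[0,0,0],[0,0,1.0],-1],[[0,0,0],[0,0,0.4],-1],[[0,0,0],[0,0,0],-1]]'
python3 -m crank '[[[0,0,0],[0,0,0],0.3],[[0,0,0],[0,0,0],0.6],[[0,0,0],[0,0,0],0.6],[[0,0,0],[0,0,0],0.6],[[0,0,0],[0,0,0],0.6],[[0,0,0],[0,0,0],0.6]]' 25
python3 -c "
from h import *
go([.453,.3395,.15])"
```

```text
time_s: 9.25
tcp_pos: [0.4534, 0.341, 0.013]
eef_rot: [180.0, -0.0, 79.9]
contact_force: [-0.5, 0.6, -1.3]
gripper_width: 0.0874
gripper_force: 0.0
time_s: 9.85
tcp_pos: [0.4533, 0.3408, 0.0128]
eef_rot: [180.0, -0.0, 79.9]
contact_force: [-0.8, -0.4, 1.4]
gripper_width: 0.0476
gripper_force: 25.0
tcp [0.4533 0.3408 0.0128] yaw [ 1.800e+02 -1.000e-02  7.988e+01] F [-0.8 -0.4  1.4] shift cm [-1.400e-01 -1.000e-02 -1.372e+01] j6 113.2
```

```bash
python3 -m crank '[[[0,0,0],[0,0,-2],0.6],[[0,0,0],[0,0,-4],0.6],[[0,0,0],[0,0,-5],0.6],[[0,0,0],[0,0,-5],0.6],[[0,0,7],[0,0,-1],0.6],[[0,0,7],[0,0,0],0.6],[[0,0,6],[0,0,0],0.6],[[0,0,0],[0,0,0],0.6]]'
python3 -c "
from h import *
go([.590,.1425,.175])"
```

```text
time_s: 10.65
tcp_pos: [0.453, 0.3406, 0.1826]
eef_rot: [-180.0, 0.0, 59.8]
contact_force: [-0.5, 0.5, -1.7]
gripper_width: 0.0477
gripper_force: 25.0
tcp [0.453  0.3406 0.1826] yaw [-1.7998e+02  2.0000e-02  5.9780e+01] F [-0.5  0.5 -1.7] shift cm [-10.22  21.81   0.76] j6 93.1
```

```bash
python3 -m crank '[[[0,0,0],[-1.7,3.7,0],0.6],[[0,0,0],[-1.7,3.7,0],0.6],[[0,0,0],[-1.7,3.7,0],0.6],[[0,0,0],[-1.7,3.7,0],0.6],[[0,0,0],[-1.7,3.7,0],0.6],[[0,0,0],[-1.7,3.3,0],0.6],[[0,0,0],[0,0,0],0.6],[[0,0,0],[0,0,0],0.6]]'
python3 - <<'E'
from h import *
from plant import r
c=r.capture("scene");Q=cloud(c);go([.59,.1425,.16])
u,v=proj(c,[.59,.1425,.13]).astype(int);A=c["color"][v-50:v+50,u-65:u+65];cv2.imwrite("pics/p1.png",cv2.resize(A,(780,600),interpolation=2)[:,:,::-1]);print(u,v)
for h in(.170,.12): print(proj(c,[.59,.1425,h]))
E
```

```text
time_s: 11.45
tcp_pos: [0.5907, 0.1421, 0.1819]
eef_rot: [-179.9, 0.1, 59.9]
contact_force: [-0.3, 0.5, -1.6]
gripper_width: 0.0475
gripper_force: 25.0
tcp [0.5904 0.1429 0.1821] yaw [-1.7996e+02  5.0000e-02  5.9940e+01] F [-0.3  0.1 -1.5] shift cm [-0.05 -0.02  2.21] j6 117.9
369 184
[369.88845703 168.72600522]
[368.89998098 188.21264702]
```

View pics/p1.png

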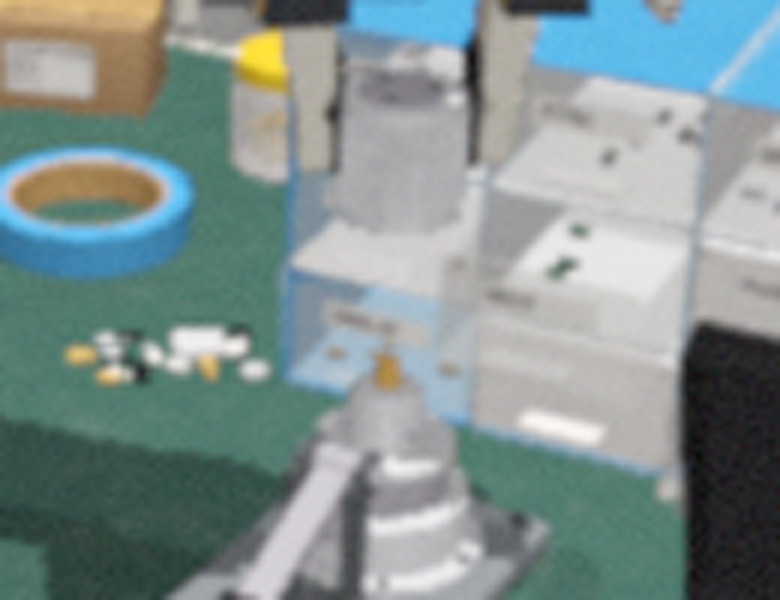

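The collar hangs at crop x 332–470, directly above the brass contact at (387,370). I will fit circles to both in the same depth view for the residual offset.

```bash
cat > fit.py <<'E'
from h import *
from plant import r
from scipy.optimize import least_squares
def fit(q,R,x0):
    f=least_squares(lambda p:np.hypot(q[:,0]-p[0],q[:,1]-p[1])-R,x0,loss='soft_l1',f_scale=.002);return f.x.round(4),len(q),np.abs(f.fun).mean().round(4)
acc=[cloud(r.capture("scene")) for _ in range(4)]
Q=np.mean(acc,0).reshape(-1,3) if 0 else np.concatenate([a.reshape(-1,3) for a in acc])
z0=r.get_state()['tcp_pos'][2]-.0128
g=np.array([.5905,.1428])
def sel(lo,hi,R,t=.006): d=np.hypot(*(Q[:,:2]-g).T);return Q[(Q[:,2]>lo)&(Q[:,2]<hi)&(abs(d-R)<t)&(Q[:,0]*.49+Q[:,1]*.71<g@[.49,.71])]
print("collar",fit(sel(z0+.004,z0+.04,.024),.024,g))
print("spigot",fit(sel(.079,.086,.016),.016,g))
print("contact",fit(sel(.094,.103,.0055),.0055,g))
print("shoulder/drum",fit(sel(.04,.066,.028),.028,g))
go([.59,.1425,.16])
E
python3 fit.py; python3 - <<'E'
from h import *
import pickle
c=pickle.load(open("d0.pkl","rb"))["top"];I=c["color"][150:195,320:365]
m=cv2.inRange(cv2.cvtColor(I,cv2.COLOR_RGB2HSV),(15,90,90),(35,255,255));n,l,s,ce=cv2.connectedComponentsWithStats(m)
for k in range(1,n):
    if s[k,4]>5: print(s[k,4],ce[k]+[320,150],ray(c,*(ce[k]+[320,150]),.103))
E
```

```text
collar (array([0.5903, 0.1446]), 1398, np.float64(0.0014))
spigot (array([0.5922, 0.1447]), 147, np.float64(0.0011))
contact (array([0.5911, 0.1436]), 78, np.float64(0.0024))
shoulder/drum (array([0.5919, 0.1441]), 589, np.float64(0.0032))
tcp [0.5902 0.1441 0.1828] yaw [-1.8e+02 -1.0e-02  6.0e+01] F [-0.2  0.6 -2.1] shift cm [-0.15  0.06  2.28] j6 117.9
24 [333.625      157.79166667] [0.61721212 0.16354392 0.103     ]
15 [341.6 168.6] [0.59046366 0.14457964 0.103     ]
```

```bash
python3 -m crank '[[[0,0,0],[0.06,0.11,0],0.6],[[0,0,0],[0,0,3],0.6],[[0,0,0],[0,0,3],0.6],[[0,0,0],[0,0,1.5],0.6],[[0,0,0],[0,0,0],0.6]]'; python3 -m crank '[[[0,0,0],[0,0,0.3],0.6],[[0,0,0],[0,0,0.3],0.6],[[0,0,0],[0,0,0],0.6]]'; python3 -c "
from h import *
go([.592,.1445,.0918])"
```

```text
time_s: 12.2
tcp_pos: [0.5902, 0.1429, 0.1053]
eef_rot: [-179.9, 0.2, 59.9]
contact_force: [-0.7, -0.3, -1.6]
gripper_width: 0.0475
gripper_force: 25.0
time_s: 12.5
tcp_pos: [0.5923, 0.1435, 0.1024]
eef_rot: [180.0, -0.1, 59.9]
contact_force: [0.1, -0.1, -0.9]
gripper_width: 0.0473
gripper_force: 25.0
tcp [0.5923 0.1435 0.1024] yaw [ 1.7996e+02 -6.0000e-02  5.9890e+01] F [ 0.1 -0.1 -0.9] shift cm [ 0.08 -0.08  1.06] j6 117.9
```

```bash
for k in 1; do python3 -m crank '[[[0,0,0],[0,0,0.25],0.6],[[0,0,0],[0,0,0.15],0.6],[[0,0,0],[0,0,0],0.6]]'; python3 -m crank '[[[0,0,0],[0,0,0.2],0.6],[[0,0,0],[0,0,0.1],0.6],[[0,0,0],[0,0,0],0.6]]';  python3 -m crank '[[[0,0,0],[0,0,0.15],0.6],[[0,0,0],[0,0,0],0.6]]'; done
```

```text
time_s: 12.8
tcp_pos: [0.5918, 0.1431, 0.0977]
eef_rot: [-180.0, 0.0, 59.9]
contact_force: [0.4, -0.3, -1.4]
gripper_width: 0.0478
gripper_force: 25.0
time_s: 13.1
tcp_pos: [0.5918, 0.1431, 0.0945]
eef_rot: [-180.0, 0.0, 59.9]
contact_force: [0.2, -0.3, -1.1]
gripper_width: 0.0478
gripper_force: 25.0
time_s: 13.3
tcp_pos: [0.5918, 0.1431, 0.093]
eef_rot: [-180.0, 0.0, 59.9]
contact_force: [0.3, -0.2, -1.2]
gripper_width: 0.0476
gripper_force: 25.0
```

```bash
python3 -m crank '[[[0,0,0],[0,0,0.1],0.6],[[0,0,0],[0,0,0],0.6]]';  python3 -m crank '[[[0,0,0],[0,0,0.1],0.6],[[0,0,0],[0,0,0],0.6]]'
```

```text
time_s: 13.5
tcp_pos: [0.5918, 0.1432, 0.0921]
eef_rot: [-180.0, 0.0, 59.9]
contact_force: [-0.4, 0.4, -1.1]
gripper_width: 0.048
gripper_force: 25.0
time_s: 13.7
tcp_pos: [0.5921, 0.1432, 0.0914]
eef_rot: [180.0, -0.0, 59.9]
contact_force: [0.6, 0.6, -0.4]
gripper_width: 0.0476
gripper_force: 25.0
```

```bash
python3 -m crank '[[[0,0,0],[0,0,0.05],0.6],[[0,0,0],[0,0,0],0.6]]'
```

```text
time_s: 13.9
tcp_pos: [0.5921, 0.1432, 0.0911]
eef_rot: [180.0, -0.0, 59.9]
contact_force: [-1.1, -0.2, 2.7]
gripper_width: 0.0482
gripper_force: 25.0
```

Contact with the pin tops is at tcp z ≈ 0.091. Now I turn with light pressure in guarded small steps.

```bash
cat > chk.py <<'E'
import sys
from plant import r
s=r.get_state();f=s['contact_force'];m=s['moment'];print(">>",s['tcp_pos'].round(4),s['eef_rot'][2].round(1),f.round(1),m.round(2))
sys.exit(int(f[2]<1 or f[2]>15 or abs(f[:2]).max()>6 or abs(m[2])>.4))
E
python3 -m crank '[[[0,0,0],[0,0,0.05],0.6],[[0,0,0],[0,0,0],0.6]]' >/dev/null && python3 chk.py &&
python3 -m crank '[[[0,0,4],[0,0,0],0.6],[[0,0,0],[0,0,0],0.6]]' >/dev/null && python3 chk.py &&
python3 -m crank '[[[0,0,4],[0,0,0],0.6],[[0,0,0],[0,0,0],0.6]]' >/dev/null && python3 chk.py &&
python3 -m crank '[[[0,0,4],[0,0,0],0.6],[[0,0,0],[0,0,0],0.6]]' >/dev/null && python3 chk.py
```

```text
>> [0.5922 0.1433 0.091 ] 59.9 [-3.3  1.1  6.5] [-0.11  0.92 -0.04]
>> [0.5925 0.1433 0.0911] 55.8 [-1.1  0.2  5.9] [-0.16  0.3  -0.08]
>> [0.5927 0.1434 0.091 ] 51.8 [-0.7 -0.2  5.7] [-0.18  0.21 -0.08]
>> [0.5926 0.1433 0.091 ] 47.8 [ 0.8 -1.   6.2] [-0.23  0.09 -0.02]
```

```bash

python3 -m crank '[[[0,0,4],[0,0,0],0.6],[[0,0,0],[0,0,0],0.6]]' >/dev/null && python3 chk.py &&
python3 -m crank '[[[0,0,4],[0,0,0],0.6],[[0,0,0],[0,0,0],0.6]]' >/dev/null && python3 chk.py &&
python3 -m crank '[[[0,0,4],[0,0,0],0.6],[[0,0,0],[0,0,0],0.6]]' >/dev/null && python3 chk.py &&
python3 -m crank '[[[0,0,4],[0,0,0],0.6],[[0,0,0],[0,0,0],0.6]]' >/dev/null && python3 chk.py &&
python3 -m crank '[[[0,0,4],[0,0,0],0.6],[[0,0,0],[0,0,0],0.6]]' >/dev/null && python3 chk.py &&
python3 -m crank '[[[0,0,4],[0,0,0],0.6],[[0,0,0],[0,0,0],0.6]]' >/dev/null && python3 chk.py &&
python3 -m crank '[[[0,0,4],[0,0,0],0.6],[[0,0,0],[0,0,0],0.6]]' >/dev/null && python3 chk.py &&
python3 -m crank '[[[0,0,4],[0,0,0],0.6],[[0,0,0],[0,0,0],0.6]]' >/dev/null && python3 chk.py
```

```text
>> [0.5925 0.1433 0.0912] 43.9 [-1.1 -0.6  7.3] [-0.2   0.4  -0.03]
>> [0.5928 0.1434 0.0913] 39.9 [-1.1 -0.2  7.3] [-0.21  0.37 -0.12]
>> [0.5929 0.1434 0.0914] 35.9 [-0.6 -0.2  7.5] [-0.26  0.25 -0.1 ]
>> [0.5929 0.1434 0.0914] 31.9 [-0.9  0.7  8. ] [-0.3   0.15 -0.06]
>> [0.5929 0.1434 0.0913] 27.9 [ 0.5 -0.5  7.4] [-0.25  0.03 -0.02]
>> [0.593  0.1434 0.0913] 23.9 [ 0.1 -0.6  7.9] [-0.28 -0.01 -0.06]
>> [0.5931 0.1433 0.0913] 19.9 [-0.2 -0.1  6.7] [-0.41 -0.22 -0.08]
>> [0.5928 0.1433 0.0911] 15.9 [-1.1 -0.8  5.9] [-0.32  0.07 -0.06]
```

```bash

python3 -m crank '[[[0,0,4],[0,0,0],0.6],[[0,0,0],[0,0,0],0.6]]' >/dev/null && python3 chk.py &&
python3 -m crank '[[[0,0,4],[0,0,0],0.6],[[0,0,0],[0,0,0],0.6]]' >/dev/null && python3 chk.py &&
python3 -m crank '[[[0,0,4],[0,0,0],0.6],[[0,0,0],[0,0,0],0.6]]' >/dev/null && python3 chk.py &&
python3 -m crank '[[[0,0,4],[0,0,0],0.6],[[0,0,0],[0,0,0],0.6]]' >/dev/null && python3 chk.py &&
python3 -m crank '[[[0,0,4],[0,0,0],0.6],[[0,0,0],[0,0,0],0.6]]' >/dev/null && python3 chk.py &&
python3 -m crank '[[[0,0,4],[0,0,0],0.6],[[0,0,0],[0,0,0],0.6]]' >/dev/null && python3 chk.py &&
python3 -m crank '[[[0,0,4],[0,0,0],0.6],[[0,0,0],[0,0,0],0.6]]' >/dev/null && python3 chk.py &&
python3 -m crank '[[[0,0,4],[0,0,0],0.6],[[0,0,0],[0,0,0],0.6]]' >/dev/null && python3 chk.py
```

```text
>> [0.5926 0.1433 0.091 ] 11.9 [-0.6 -0.   6.5] [-0.32  0.07 -0.09]
>> [0.5927 0.1434 0.091 ] 7.9 [0.1 0.3 5.8] [-0.19  0.06 -0.08]
>> [0.5927 0.1434 0.091 ] 3.9 [-0.2 -0.7  5.9] [-0.18  0.04 -0.06]
>> [0.5927 0.1434 0.091 ] -0.1 [ 0.5 -0.8  6.2] [-0.22 -0.03 -0.01]
>> [0.5928 0.1434 0.091 ] -4.1 [ 0.6 -0.1  6.7] [-0.16 -0.05 -0.1 ]
>> [0.5928 0.1434 0.091 ] -8.1 [ 0.5 -0.1  6.1] [-0.16 -0.07 -0.1 ]
>> [0.5928 0.1433 0.0909] -12.1 [-0.   0.1  4.8] [-0.33 -0.41 -0.04]
>> [0.5919 0.1432 0.0901] -16.1 [-0.2 -0.4  1.7] [-0.16 -0.32 -0.15]
```

The force fell and z dropped, so the keys are probably lining up. I will probe down gently.

```bash

python3 -m crank '[[[0,0,0],[0,0,0.05],0.6],[[0,0,0],[0,0,0],0.6]]' >/dev/null; python3 chk.py; python3 -m crank '[[[0,0,2],[0,0,0],0.6],[[0,0,0],[0,0,0],0.6]]' >/dev/null; python3 chk.py
```

```text
>> [0.592  0.1431 0.0898] -16.0 [0.4 0.2 4.5] [-0.32 -0.13 -0.06]
>> [0.5917 0.1431 0.0894] -18.1 [ 0.8 -0.5  1.3] [-0.19 -0.35 -0.11]
```

```bash

python3 -m crank '[[[0,0,2],[0,0,0],0.6],[[0,0,0],[0,0,0],0.6]]' >/dev/null; python3 chk.py; python3 -m crank '[[[0,0,0],[0,0,0.1],0.6],[[0,0,0],[0,0,0],0.6]]' >/dev/null; python3 chk.py
```

```text
>> [0.5914 0.1431 0.0891] -20.1 [ 0.8  0.4 -0.9] [-0.08 -0.21 -0.01]
>> [0.5916 0.1431 0.0882] -20.1 [ 0.4 -0.7 -2.8] [-0.17 -0.22  0.01]
```

Keyed, with the force back to free. I turn a little more to centre it, then push home.

```bash

python3 -m crank '[[[0,0,3],[0,0,0.1],0.6],[[0,0,0],[0,0,0],0.6]]' >/dev/null; python3 chk.py; python3 -m crank '[[[0,0,0],[0,0,0.15],0.6],[[0,0,0],[0,0,0.1],0.6],[[0,0,0],[0,0,0],0.6]]' >/dev/null; python3 chk.py;python3 -m crank '[[[0,0,0],[0,0,0.15],0.6],[[0,0,0],[0,0,0.1],0.6],[[0,0,0],[0,0,0],0.6]]' >/dev/null; python3 chk.py
```

```text
>> [0.5915 0.1431 0.0873] -23.1 [-0.5 -0.5 -2. ] [-0.06  0.01 -0.05]
>> [0.5918 0.1431 0.0853] -23.1 [-2.   0.4  3. ] [-0.04  0.69 -0.01]
>> [0.5919 0.1432 0.0828] -23.1 [-2.9 -1.4  4.5] [-0.02  0.98  0.03]
```

```bash

python3 -m crank '[[[0,0,0],[-0.04,0,0.1],0.6],[[0,0,0],[0,0,0],0.6]]' >/dev/null; python3 chk.py; python3 -m crank '[[[0,0,0],[0,0,0.1],0.6],[[0,0,0],[0,0,0],0.6]]' >/dev/null; python3 chk.py;python3 -m crank '[[[0,0,0],[0,0,0.1],0.6],[[0,0,0],[0,0,0],0.6]]' >/dev/null; python3 chk.py
```

```text
>> [0.5918 0.1432 0.0819] -23.1 [-1.  -1.1  4.3] [-0.51  0.5   0.01]
>> [0.5919 0.1432 0.081 ] -23.1 [-0.7 -0.5  6. ] [-0.57  0.51 -0.01]
>> [0.592  0.1432 0.0807] -23.1 [-3.9 -2.3 10. ] [-0.69  1.3  -0.07]
```

```bash

python3 -m crank '[[[0,0,0],[-0.03,-0.02,0.1],0.6],[[0,0,0],[0,0,0],0.6]]' 40 >/dev/null; python3 chk.py; python3 -m crank '[[[0,0,0],[0,0,0.05],0.6],[[0,0,0],[0,0,0],0.6],[[0,0,0],[0,0,0],0.6]]' >/dev/null; python3 chk.py
python3 - <<'E'
from h import *
from plant import r
s=r.get_state();print(s['time_s'],s['gripper_width'],s['gripper_force'])
c=r.capture("scene")
u,v=proj(c,[.56,.13,.09]).astype(int);A=c["color"][v-50:v+50,u-65:u+65];cv2.imwrite("pics/home.png",cv2.resize(A,(780,600),interpolation=2)[:,:,::-1])
Q=cloud(c);m=(np.hypot(Q[...,0]-.483,Q[...,1]-.1)<.025)&(Q[...,2]>.025)&(Q[...,2]<.1)&(c["color"].max(-1)<70);print("pad",m.sum(),np.median(Q[m],0))
E
```

```text
>> [0.592  0.1432 0.0806] -23.1 [-3.9 -4.2 16.8] [-1.3   1.98 -0.03]
>> [0.592  0.1432 0.0806] -23.1 [-6.3 -4.2 20.5] [-1.29  2.46 -0.02]
20.6 0.047205922198298056 40.0047423527576
pad 113 [0.4808494  0.09793634 0.04547689]
```

View pics/home.png

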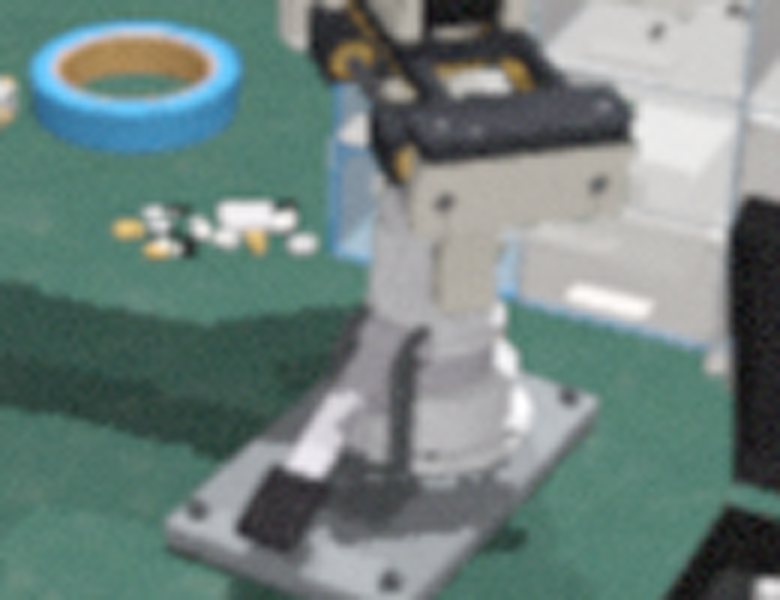

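The collar at crop (430,280) sits on the shoulder and the lever pad at (285,510) is down (z 0.045). A hard stop at tcp z 0.0806, 10.7 mm below the pin-top contact, means it is home.

```bash
python3 -c "
from plant import r
print(r.close_job())"
```

```text
the job is handed in; nothing more can be done
None
```

The lock lever is latched down, and the larger silver standard is keyed over the pins, pushed home on the shoulder and still held there; I handed the job in at about 21 s of the 72 s limit, with no verdict returned.

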